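# Set a cold light source to its third click and switch it on

## Robot

A 6-joint arm with a two-finger parallel gripper is mounted at the origin on a cart in front of the work surface, level with it; the furniture and walls round the work are solid. World frame = base frame: x ahead of the robot, y to its left, z up, the work surface at z = 0. Lengths are in mm, angles in rad, forces in N, time in s.
With the tool pointing down it reaches from about 275 to 750 mm from the base axis. Payload 10.2 kg.
Tool frame: the origin (TCP) lies at the very end of the fingers, on their centre line; the grasp point (between the pads) lies 19 mm behind it; z points along the fingers, y is the line along which they close (so a half turn about z gives the same grasp; the last joint's range is limited). The gripper opens to 85 mm and grips with 20 to 120 N. Pads are 22 mm wide; open, the fingers measure 114 mm over their backs; the gripper's body (76 mm by 85 mm) begins 54 mm behind the grasp point. The pads swing forward as they close: fully open they stand 13 mm farther back than shut.
Start: joints at [-1.43, 0.313, 1.498, -0, 1.331, -0.223], TCP at [186.797, -490.65, 231.294] pointing down, gripper open.
Joint ranges: [-2.94, 2.94], [-0.97, 2.17], [0.19, 2.56], [-1.23, 4.37], [0.02, 3.11], [-2.88, 2.88]. Speed limits (rad/s): [2.39, 2.39, 3.01, 3.14, 3.14, 3.14].

## Interface

Orientations are given as a unit quaternion [w, x, y, z].
In Python, from rig import telemetry, optics, ctrl gives the robot as it stands.
- The arm moves only by the tool servo_tool, never from a script. Its argument "deltas" is a list of rows, each a list of 3 entries, a list of its own where there are three numbers: the shift along the tool's x, y, z in units of 20 cm (1.0 is 20 cm), then the turn, a rotation vector about the tool's x, y, z in units of 90 degrees (1.0 is 90 degrees), then the opening, from 0 (shut) to 1 (fully open). A call has 1 to 8 rows; each row shifts and turns the commanded pose from where the row before left it, along the tool's axes as they then stand; what a row does not reach is not made up. A row lasts 1/10 s, in which the tool goes at most 50 mm and 8.59 degrees, less where a joint would pass 70% of its speed; a pose out of reach is approached as far as the arm can. A call with a number of a shift or a turn outside -1 to 1 is refused whole. A call with a gripper value outside its range is refused whole. The fingers move at their own pace and stop on an object; "squeeze" is the grip in N (left out, the last holds). Time passes only in rows, so rows that do not move let the fingers close. It gives the time, the measured TCP pose, the force, the opening and the grip force at its end, in the units of the state.
- telemetry.sense(): the state, without advancing time (a new reading comes with each control period).
- optics.capture(name): name is "scene" or "top"; returns the picture (400x640x3 uint8, blue, green, red); there is no depth.
- optics.camera_model(name): a dict with "vfov" (degrees; the focal length in pixels is half the picture's height over the tangent of half this angle, whatever the lens; pixels are square), "cx", "cy" (the principal point, pixels), "R" (3x3) and "t" (3): a world point X has camera coordinates R X + t. Camera axes: x right, y down, z forward; pixel columns grow to the right and rows downward; lengths in mm; the calibration is good to about 2 mm. A picture is of the moment at which its call begins. camera_model takes no time and is no camera call.
- ctrl.finish_job(): hands the job in; it is judged then, once.
The state is a dict: "time_s": time; "joints": joint angles; "dq": joint speeds; "tau": joint torques, N m; "eef_pos": TCP position; "ee_rot": TCP orientation; "force": force on the tool from outside, world axes, zero at the start; "wrist_torque": the same for the moment, N m; "grip_width": opening from 0.0 (shut) to 1.0 (fully open); "grip_force": force on a finger pad.
Only numpy, scipy, OpenCV 4.12 (cv2) and the standard library are available. Lean on these libraries where they do the work, as an engineer would, in place of code of your own. Each camera call takes 0.05 s, during which the arm holds its last target. There are 200 camera calls.

## Task

The light source over the culture plate is off, and its dimming lever stands near the dark end of its slot. With a fingertip push the lever to the third of its four clicks, counted from the dark end stop, and never on past it; once it rests in that notch, press the lamp switch over to on and come away. Only push and press, gently: grip or lift nothing, and leave the plate, tally counter, marker and dropper bottle where they stand.

Things in the scene. Friction and masses are not known exactly. Their poses are not given: they have to be found in the camera images.
- light_source: Fixed white LED cold light source, 150 x 150 mm. Origin: centre of its underside, on the bench; its x points to its back, y to its left, z up. Front half (x -75 to 0): grey control deck, top at z 70 mm; behind it the white lamp house, z 100 mm. Lever slot in the deck along y at x -40 mm, 8 mm wide; on its far side five black index bars, longer for more light.
- light_guide_tip (a point): Lens end of the black and steel swan-neck light guide, 15 mm thick there, over the culture plate. The guide leaves the case's left side (case x -30, y +75, z 42 mm), bows out to y +129 and up to z 112 mm and comes round in front of the case's left corner. Rigid; keep clear.
- attenuator (a joint): Dimming lever, m: 0 = dark end stop (case y +32 mm), growing to the right (case -y) to 0.056 = bright stop. Notches at 0 (dark), 0.014 (first click), 0.028 (second), 0.042 (third), 0.056 (fourth, brightest), held by a sprung ball: about 7 N to leave, falling to nothing half way; then the lever snaps into the next notch by itself. Starts at the dark stop, in the first notch or between.
- attenuator_tab (a point): Middle of the top of the lever's black thumb tab. The tab is 26 mm along case x, 8 mm along case y (its travel), and stands from 2 to 21 mm above the deck; this point is 91 mm above the bench. Push its flat left side (case +y) with closed fingers; the deck beside it is free.
- lamp_switch (a joint): Tilt of the lamp's black rocker switch, rad: 0 = off (front half raised), 0.30 = on (front half pressed down level). It snaps over and stays at either end; pressing the front half over takes about 4 N.
- lamp_switch_on_end (a point): Middle of the upper face of the rocker's front, 'on' half, marked by a small white bar: press down here, not on the rear half, which rises 5 mm as the front goes down. The black rocker is 33 mm (case x) by 21 mm (case y), its middle at case x -43, y -56 mm, in a 3 mm high bezel; off, its front edge stands 10 mm above the deck; pressed home, this face lies level, 6 mm above it.
- culture_plate: Open clear culture plate, diameter 61, height 13 mm, with tan agar, loose; stands in front of the case's left corner under the light guide. Origin: centre of its underside. Leave alone.
- tally_counter: Off-white hand tally counter, 50 x 50 x 25 mm, loose, right of the light source. Origin: centre of its underside. Leave alone.
- red_marker: White marker pen with red cap, 16 x 130 x 17 mm, loose, lying left of the plate. Origin: centre of its underside. Leave alone.
- dropper_bottle: Brown dropper bottle with white cap, diameter 33, height 92 mm, loose, standing further to the left. Origin: centre of its underside. Leave alone. Behind it and left of the light source rises the tall, solid analyser (front about x 0.55, y above 0.2): swing in from the robot's side.

How it is judged:
By the outcome, as a careful person would: the job done as asked, in the order asked, and still so for the second after the job is handed in, with the robot touching nothing.
It also fails if it takes over 67 s, if anything falls off the work surface, if the arm or the gripper's body presses on something with over 40 N, if the wrist force passes 120 N, or if a joint passes its speed limit or range.

## Working session

There is one attempt and no reset: what is moved stays moved. The work goes in short steps, Python scripts to look and compute and a tool call to move; the robot and the scene stay as the last step left them, time stands still between calls to the robot, and variables do not carry over. Pictures are saved under pics/ and viewed, at most 10 in all, crops included, and the job is handed in when it is done.

Besides the shell and the picture viewer there is one more tool, called as name(argument=value, ...) on one line, values as JSON. servo_tool: Moves the arm, as the interface text tells. Its arguments: {"type":"object","properties":{"deltas":{"type":"array"},"squeeze":{"type":"number"}},"required":["deltas"]}

```bash
mkdir -p pics; python3 - <<'E'
from rig import telemetry, optics, ctrl
import cv2,json
for n in("scene","top"):
    cv2.imwrite(f"pics/{n}0.png",optics.capture(n)); m=optics.camera_model(n); print(n,{k:(v.tolist() if hasattr(v,'tolist') else v) for k,v in m.items()})
s=telemetry.sense(); print(s)
E
```

```text
scene {'vfov': 52.345633553967076, 'cx': 319.00372882159365, 'cy': 194.20704342200293, 'R': [[-0.7558831885395887, -0.6546991548980783, 0.003101912146903412], [-0.4358735901525029, 0.49969148363315724, -0.7485470156189673], [0.4885230994444306, -0.5671661465216665, -0.6630744630499432]], 't': [460.0259468768941, 242.38711349861117, 761.0144523232691]}
top {'vfov': 47.60191340955382, 'cx': 311.5306869188815, 'cy': 192.85380658213444, 'R': [[0.010046279315056814, -0.9999194699947087, -0.007754082629468651], [-0.9976687037429207, -0.009499610675204492, -0.06757895359459123], [0.06749985069497741, 0.00841492260928802, -0.9976837972191569]], 't': [109.14660923475998, 497.67873124865383, 1147.7900556660852]}
{'time_s': 0.1, 'joints': array([-1.43043059e+00,  3.13398950e-01,  1.49838600e+00, -7.56624868e-06,
        1.33097508e+00, -2.23372483e-01]), 'dq': array([-0.00135214, -0.00047892, -0.00015408,  0.00082783, -0.00092317,
        0.00072193]), 'tau': array([ 3.48434296e-03, -4.12896430e+01, -2.60138887e+01, -1.36303115e-04,
        3.06661881e-03, -4.21296065e-06]), 'eef_pos': array([ 186.74629214, -490.4139992 ,  230.78041918]), 'ee_rot': array([-5.83337845e-04,  9.83507018e-01,  1.80869026e-01,  2.05469049e-05]), 'force': array([-0.13808535,  0.5474631 ,  0.36979004]), 'wrist_torque': array([-0.01226031,  0.00091847,  0.02376302]), 'grip_force': 0.0, 'grip_width': 0.9973403609117452}
```

View pics/scene0.png

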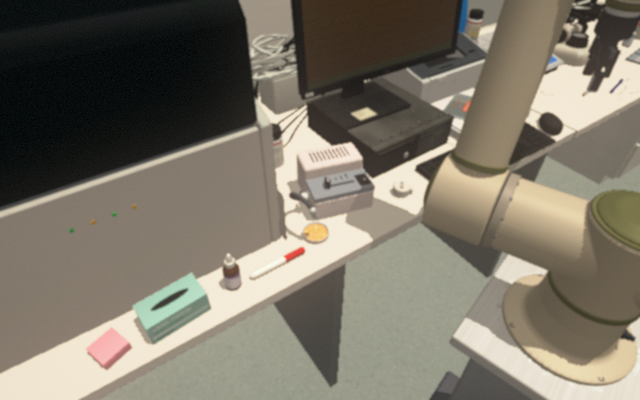

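View pics/top0.png

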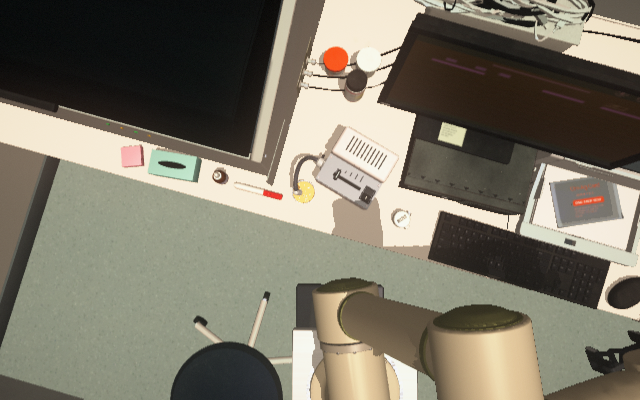

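The case is at about (357,167) in top and (335,183) in scene. The lever shows as a black bar near (345,180) in top, and the rocker is at (367,195). I'll enlarge both.

```bash
python3 - <<'E'
import cv2,numpy as np
a=cv2.imread("pics/top0.png")[120:215,310:410]; b=cv2.imread("pics/scene0.png")[140:220,285:385]
a=cv2.resize(a,(600,570),interpolation=cv2.INTER_CUBIC)
b=cv2.resize(b,(750,600),interpolation=cv2.INTER_CUBIC)
cv2.imwrite("pics/ta.png",a);cv2.imwrite("pics/sb.png",b)
E
```

```text
(no output)
```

View pics/ta.png

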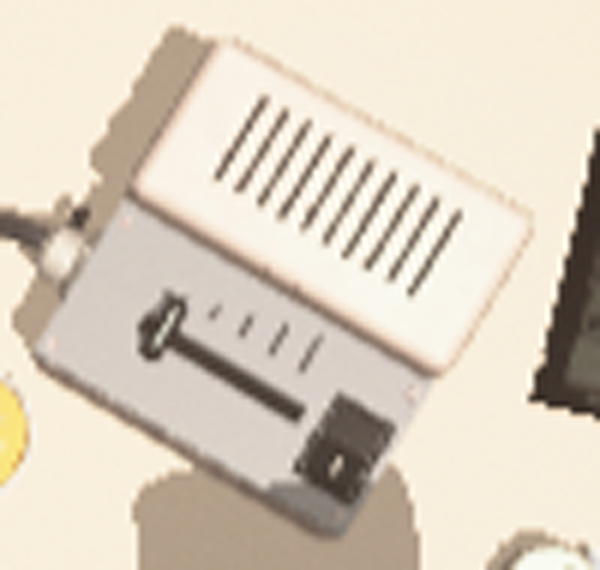

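View pics/sb.png

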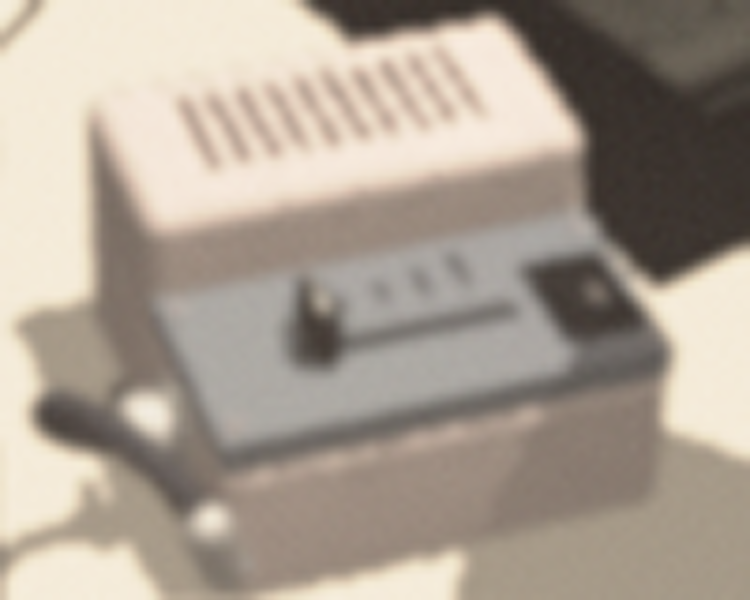

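Top crop: lamp-house roof corners are at (220,38), (532,222), (445,375) and (135,190). Deck front corners are at (35,350) and (335,535). The tab is at (166,325), the slot's right end at (302,412), and the rocker at (345,450) with its white bar at (337,463). In the scene crop the tab top is at (318,295) and the rocker bar at (597,293). Next I'll fit the pose to these corners.

```bash
cat > h.py <<'E'
import numpy as np
from rig import telemetry, optics
def model(n):
    m=optics.camera_model(n); return np.array(m["R"]),np.array(m["t"]),200/np.tan(np.radians(m["vfov"]/2)),m["cx"],m["cy"]
def proj(n,X):
    R,t,f,cx,cy=model(n); c=np.atleast_2d(X)@R.T+t; return c[:,:2]/c[:,2:]*f+[cx,cy]
def ray(n,uv,z):
    R,t,f,cx,cy=model(n); d=R.T@np.array([(uv[0]-cx)/f,(uv[1]-cy)/f,1]); o=-R.T@t; return o+d*(z-o[2])/d[2]
def c2w(p,c):
    c=np.atleast_2d(c); s,k=np.sin(p[2]),np.cos(p[2]); return np.c_[p[0]+k*c[:,0]-s*c[:,1],p[1]+s*c[:,0]+k*c[:,1],c[:,2]]
def w2c(p,X):
    s,k=np.sin(p[2]),np.cos(p[2]); d=np.asarray(X)-[p[0],p[1],0]; return np.array([k*d[0]+s*d[1],-s*d[0]+k*d[1],d[2]])
E
python3 - <<'E'
from h import *
from scipy.optimize import least_squares
cor=np.array([[75,75,100],[75,-75,100],[0,-75,100],[0,75,100],[-75,75,70],[-75,-75,70]])
T=(np.array([[220,38],[532,222],[445,375],[135,190],[35,350],[335,535]])+.5)/6-.5+[310,120]
S=(np.array([[95,105],[500,15],[585,145],[155,235],[225,460],[668,355]])+.5)/7.5-.5+[285,140]
for w in ((1,0),(0,1),(1,1)):
    f=lambda p:np.r_[w[0]*(proj("top",c2w(p,cor))-T).ravel(),w[1]*(proj("scene",c2w(p,cor))-S).ravel()]
    r=least_squares(f,[600,0,-.5]); print(w,r.x,np.round(r.fun,1).reshape(-1,2).tolist())
p=r.x; np.save("pose.npy",p)
t=lambda c:(np.array(c)+.5)/6-.5+[310,120]
s=lambda c:(np.array(c)+.5)/7.5-.5+[285,140]
for n,uv,z in (("top",t((167,322)),91),("scene",s((318,295)),91),("top",t((302,412)),70),("scene",s((515,308)),70),("top",t((337,463)),78),("scene",s((597,293)),78)):
    print(n,w2c(p,ray(n,uv,z)).round(1))
print(c2w(p,[[-40,32,91],[-40,18,91],[-54,-56,78]]))
E
```

```text
(1, 0) [ 5.54787535e+02  4.96877852e+00 -5.37061840e-01] [[0.1, -1.7], [1.8, -0.3], [0.3, 0.8], [-1.8, -0.7], [-1.4, 0.5], [1.0, 1.4], [-0.0, -0.0], [0.0, -0.0], [0.0, -0.0], [-0.0, -0.0], [-0.0, -0.0], [0.0, -0.0]]
(0, 1) [ 5.54139482e+02  7.68321837e+00 -5.28920602e-01] [[-0.0, -0.0], [0.0, -0.0], [-0.0, 0.0], [-0.0, -0.0], [-0.0, 0.0], [0.0, 0.0], [-2.2, -0.8], [0.6, 0.2], [1.1, -0.4], [-1.1, -0.1], [-0.3, 0.1], [1.9, 0.2]]
(1, 1) [ 5.54801986e+02  5.90280221e+00 -5.33873057e-01] [[-0.4, -1.7], [1.4, -0.5], [-0.1, 0.7], [-2.3, -0.6], [-1.7, 0.6], [0.8, 1.3], [-1.8, -1.3], [1.0, -0.2], [1.4, -0.8], [-0.9, -0.7], [-0.2, -0.5], [2.1, -0.1]]
top [-36.3  31.4  91. ]
scene [-36.2  31.9  91. ]
top [-36.9 -34.5  70. ]
scene [-37.8 -33.8  70. ]
top [-48.4 -56.8  78. ]
scene [-47.8 -56.9  78. ]
[[536.65215993  53.80461653  91.        ]
 [529.52796254  41.75281951  91.        ]
 [479.81969357 -14.82533878  78.        ]]
```

servo_tool(deltas=[[[0,0,0],[0,0,-0.0857],0],[[0,0,0],[0,0,-0.0857],0],[[0,0,0],[0,0,-0.0857],0],[[0,0,0],[0,0,-0.0857],0],[[0,0,0],[0,0,-0.0857],0],[[0,0,0],[0,0,0],0]], squeeze=20)

```text
time_s: 0.7
eef_pos: [186.8, -490.5, 231.0]
ee_rot: [-0.0, 0.868, 0.496, 0.0]
force: [-0.3, 0.2, -1.1]
grip_width: 0.001
grip_force: 0.0
```

```bash
cat >> h.py <<'E'
from scipy.spatial.transform import Rotation as Ro
def report():
    s=telemetry.sense(); p=np.load("pose.npy"); q=s["ee_rot"]; M=Ro.from_quat([q[1],q[2],q[3],q[0]]).as_matrix()
    k,n=np.cos(p[2]),np.sin(p[2]); F=s["force"]
    print("t",round(s["time_s"],2),"case",w2c(p,s["eef_pos"]).round(2),"Fcase",np.round([k*F[0]+n*F[1],-n*F[0]+k*F[1],F[2]],2),"yaw err deg",np.degrees(np.arctan2(M[1,0],M[0,0])-p[2]-np.pi/2).round(2),"tilt",M[:,2].round(3),"grip",round(s["grip_width"],3))
    return s,M,p
E
python3 - <<'E'
from h import *
p=np.load("pose.npy"); p[:2]+= 3.3*np.array([np.cos(p[2]),np.sin(p[2])])-0.4*np.array([-np.sin(p[2]),np.cos(p[2])]); np.save("pose.npy",p); print(p)
s,M,p=report()
print("tool delta to (-40,60,z200):",M.T@(c2w(p,[[-40,60,200]])[0]-s["eef_pos"])/200)
E
```

```text
[ 5.57439218e+02  3.87919005e+00 -5.33873057e-01]
t 0.7 case [ -67.49 -614.19  230.98] Fcase [-0.33  0.05 -1.07] yaw err deg 0.07 tilt [-0.     0.001 -1.   ] grip 0.001
tool delta to (-40,60,z200): [3.37070072 0.14141394 0.15665318]
```

servo_tool(deltas=[[[0.15,0.01,0],[0,0,0],0],[[0.24,0.01,0],[0,0,0],0],[[0.24,0.01,0],[0,0,0],0],[[0.24,0.01,0],[0,0,0],0],[[0.24,0.01,0],[0,0,0],0],[[0.24,0.01,0],[0,0,0],0],[[0.24,0.01,0],[0,0,0],0],[[0.24,0.01,0],[0,0,0],0]])

```text
time_s: 1.5
eef_pos: [387.5, -181.9, 231.4]
ee_rot: [0.0, 0.87, 0.494, 0.0]
force: [-0.7, -0.3, 0.5]
grip_width: 0.001
grip_force: 0.0
```

servo_tool(deltas=[[[0.24,0.01,0],[0,0,0],0],[[0.24,0.01,0],[0,0,0],0],[[0.24,0.01,0.02],[0,0,0],0],[[0.24,0.01,0.03],[0,0,0],0],[[0.24,0.01,0.05],[0,0,0],0],[[0.24,0.01,0.05],[0,0,0],0],[[0.1,0,0],[0,0,0],0],[[0,0,0],[0,0,0],0]])

```text
time_s: 2.3
eef_pos: [554.3, 77.5, 200.4]
ee_rot: [-0.0, 0.869, 0.495, -0.0]
force: [-0.4, -1.0, -0.8]
grip_width: -0.001
grip_force: 0.0
```

```bash
python3 - <<'E'
from h import *
import cv2
s,M,p=report()
print("tool delta to (-40,58,110):",M.T@(c2w(p,[[-40,58,110]])[0]-s["eef_pos"])/200)
b=optics.capture("scene")[100:220,255:415]
cv2.imwrite("pics/s2.png",cv2.resize(b,(800,600),interpolation=cv2.INTER_CUBIC))
E
```

```text
t 2.3 case [-40.13  61.77 200.4 ] Fcase [ 0.18 -1.07 -0.79] yaw err deg -0.02 tilt [-0.001  0.    -1.   ] grip -0.001
tool delta to (-40,58,110): [-0.01876596  0.00118362  0.45200036]
```

View pics/s2.png

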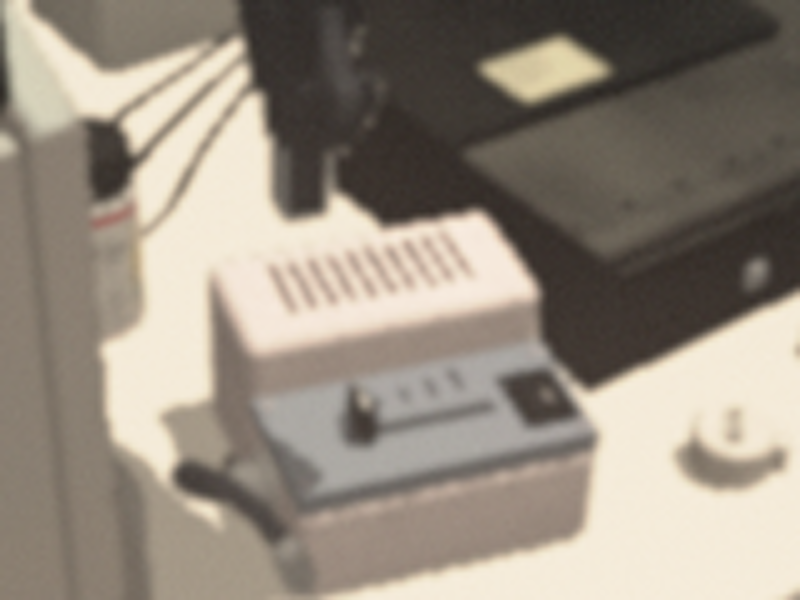

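The shut fingertip is at (300,210) in the crop, hanging over the house and left of the tab at (360,410). The tab hasn't moved, so I'll descend beside it.

servo_tool(deltas=[[[-0.03,0,0.1],[0,0,0],0],[[0,0,0.15],[0,0,0],0],[[0,0,0.15],[0,0,0],0],[[0,0,0.1],[0,0,0],0],[[0,0,0.05],[0,0,0],0],[[0,0,0.03],[0,0,0],0],[[0,0,0.02],[0,0,0],0],[[0,0,0],[0,0,0],0]])

```text
time_s: 3.15
eef_pos: [551.0, 69.9, 81.7]
ee_rot: [0.0, 0.869, 0.495, 0.0]
force: [0.3, 0.3, -0.1]
grip_width: -0.001
grip_force: 0.0
```

```bash
python3 - <<'E'
from h import *
import cv2
s,M,p=report()
b=optics.capture("scene")[120:225,270:410]
cv2.imwrite("pics/s3.png",cv2.resize(b,(800,600),interpolation=cv2.INTER_CUBIC))
E
```

```text
t 3.15 case [-39.12  53.58  81.7 ] Fcase [ 0.06  0.43 -0.05] yaw err deg -0.04 tilt [ 0.001 -0.    -1.   ] grip -0.001
```

View pics/s3.png

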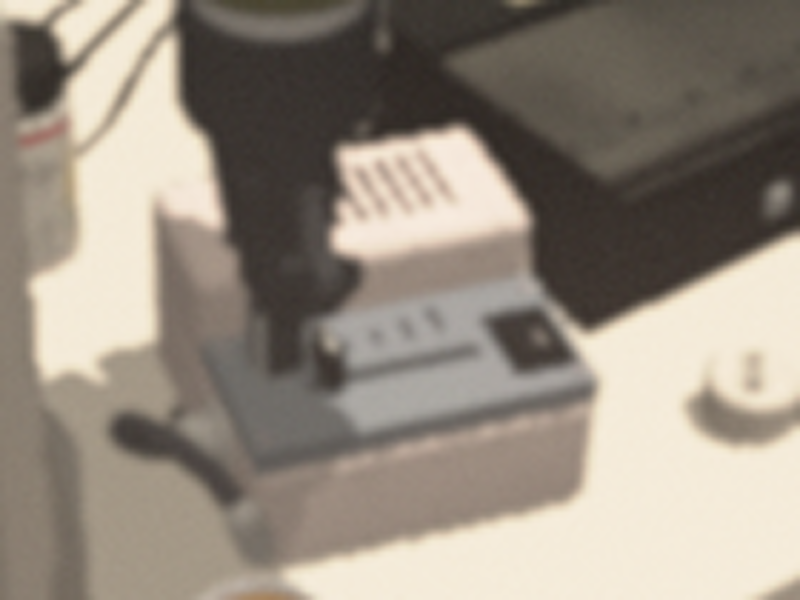

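The fingertip is at (280,365), just left of the tab at (325,360), and the deck beside it is clear. I'll creep to contact.

servo_tool(deltas=[[[-0.005,0,0],[0,0,0],0],[[-0.005,0,0],[0,0,0],0],[[-0.005,0,0],[0,0,0],0],[[-0.005,0,0],[0,0,0],0],[[-0.005,0,0],[0,0,0],0],[[0,0,0],[0,0,0],0]])

```text
time_s: 3.8
eef_pos: [548.3, 65.7, 81.3]
ee_rot: [0.0, 0.869, 0.495, 0.0]
force: [0.4, 0.3, -0.3]
grip_width: -0.002
grip_force: 0.0
```

servo_tool(deltas=[[[-0.005,0,0],[0,0,0],0],[[0,0,0],[0,0,0],0]])

```text
time_s: 4.0
eef_pos: [547.7, 64.9, 81.3]
ee_rot: [-0.0, 0.869, 0.496, -0.0]
force: [-0.2, 0.3, 0.5]
grip_width: -0.003
grip_force: 0.0
```

servo_tool(deltas=[[[-0.005,0,0],[0,0,0],0],[[0,0,0],[0,0,0],0]])

```text
time_s: 4.2
eef_pos: [547.3, 64.1, 81.3]
ee_rot: [-0.0, 0.869, 0.495, 0.0]
force: [-0.2, -0.5, -0.8]
grip_width: 0.005
grip_force: 0.2
```

```bash
python3 -c "from h import *; report()"
```

```text
t 4.2 case [-39.39  46.66  81.3 ] Fcase [ 0.13 -0.56 -0.77] yaw err deg -0.01 tilt [ 0.  0. -1.] grip 0.005
```

servo_tool(deltas=[[[-0.005,0,0],[0,0,0],0],[[0,0,0],[0,0,0],0]])

```text
time_s: 4.4
eef_pos: [547.0, 63.6, 81.3]
ee_rot: [-0.0, 0.869, 0.495, 0.001]
force: [1.8, 5.0, -0.6]
grip_width: -0.001
grip_force: 2.4
```

servo_tool(deltas=[[[-0.005,0,0],[0,0,0],0],[[0,0,0],[0,0,0],0]])

```text
time_s: 4.6
eef_pos: [546.5, 62.7, 81.3]
ee_rot: [-0.0, 0.869, 0.496, 0.0]
force: [2.4, 2.9, -1.5]
grip_width: 0.002
grip_force: 2.3
```

servo_tool(deltas=[[[-0.005,0,0],[0,0,0],0],[[0,0,0],[0,0,0],0]])

```text
time_s: 4.8
eef_pos: [545.8, 61.6, 81.3]
ee_rot: [-0.0, 0.869, 0.496, 0.0]
force: [1.1, 2.6, -0.7]
grip_width: 0.0
grip_force: 1.8
```

```bash
python3 -c "from h import *; report()"
```

```text
t 4.8 case [-39.41  43.8   81.33] Fcase [-0.36  2.85 -0.74] yaw err deg 0.0 tilt [ 0.  0. -1.] grip 0.0
```

servo_tool(deltas=[[[-0.005,0,0],[0,0,0],0],[[-0.005,0,0],[0,0,0],0],[[-0.005,0,0],[0,0,0],0],[[0,0,0],[0,0,0],0]])

```text
time_s: 5.2
eef_pos: [544.0, 58.5, 81.3]
ee_rot: [0.0, 0.869, 0.495, -0.0]
force: [0.5, 0.3, -0.6]
grip_width: 0.004
grip_force: 0.0
```

servo_tool(deltas=[[[-0.005,0,0],[0,0,0],0],[[-0.005,0,0],[0,0,0],0],[[0,0,0],[0,0,0],0]])

```text
time_s: 5.5
eef_pos: [543.1, 56.9, 81.3]
ee_rot: [0.0, 0.869, 0.495, -0.0]
force: [-0.3, -0.0, -0.5]
grip_width: -0.003
grip_force: 0.0
```

```bash
python3 - <<'E'
from h import *
import cv2
report()
b=optics.capture("scene")[150:210,300:380]
cv2.imwrite("pics/s4.png",cv2.resize(b,(800,600),interpolation=cv2.INTER_CUBIC))
E
```

```text
t 5.5 case [-39.37  38.37  81.27] Fcase [-0.25 -0.18 -0.5 ] yaw err deg -0.01 tilt [-0. -0. -1.] grip -0.003
```

View pics/s4.png

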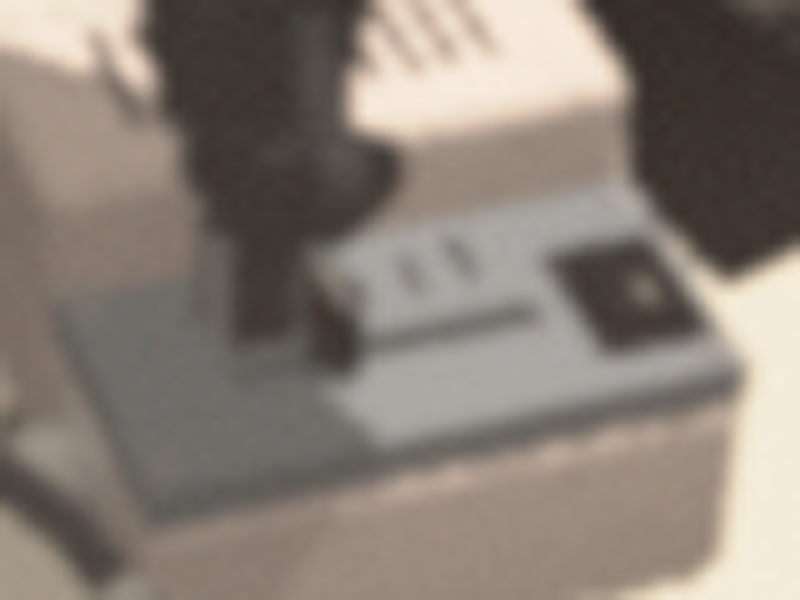

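The tab has snapped clear of the finger, with its top at about (330,280) and a visible gap to the finger at (285,330). It is now in the first click. I'll push on to find the next contact, expected at about y=33.

servo_tool(deltas=[[[-0.005,0,0],[0,0,0],0],[[-0.005,0,0],[0,0,0],0],[[-0.005,0,0],[0,0,0],0],[[-0.005,0,0],[0,0,0],0],[[0,0,0],[0,0,0],0]])

```text
time_s: 6.05
eef_pos: [541.1, 53.7, 81.3]
ee_rot: [0.0, 0.869, 0.495, -0.0]
force: [1.0, 0.7, 0.0]
grip_width: -0.001
grip_force: 0.0
```

servo_tool(deltas=[[[-0.005,0,0],[0,0,0],0],[[0,0,0],[0,0,0],0]])

```text
time_s: 6.25
eef_pos: [540.6, 52.9, 81.3]
ee_rot: [-0.0, 0.869, 0.496, -0.0]
force: [-0.4, 0.0, -0.6]
grip_width: -0.008
grip_force: 0.0
```

servo_tool(deltas=[[[-0.005,0,0],[0,0,0],0],[[0,0,0],[0,0,0],0]])

```text
time_s: 6.45
eef_pos: [540.2, 52.0, 81.3]
ee_rot: [-0.0, 0.869, 0.495, 0.0]
force: [0.4, 0.5, -0.7]
grip_width: 0.001
grip_force: 0.2
```

servo_tool(deltas=[[[-0.005,0,0],[0,0,0],0],[[0,0,0],[0,0,0],0]])

```text
time_s: 6.65
eef_pos: [539.9, 51.6, 81.3]
ee_rot: [-0.0, 0.869, 0.495, 0.001]
force: [2.7, 5.3, -1.3]
grip_width: -0.005
grip_force: 2.5
```

```bash
python3 -c "from h import *; report()"
```

```text
t 6.65 case [-39.39  32.1   81.33] Fcase [-0.36  5.96 -1.32] yaw err deg -0.01 tilt [ 0.001  0.001 -1.   ] grip -0.005
```

servo_tool(deltas=[[[-0.005,0,0],[0,0,0],0],[[-0.005,0,0],[0,0,0],0],[[-0.005,0,0],[0,0,0],0],[[-0.005,0,0],[0,0,0],0],[[-0.005,0,0],[0,0,0],0],[[0,0,0],[0,0,0],0]])

```text
time_s: 7.25
eef_pos: [536.9, 46.5, 81.3]
ee_rot: [0.0, 0.869, 0.496, -0.0]
force: [0.1, 0.3, 0.6]
grip_width: -0.0
grip_force: 0.1
```

servo_tool(deltas=[[[-0.005,0,0],[0,0,0],0],[[-0.005,0,0],[0,0,0],0],[[0,0,0],[0,0,0],0]])

```text
time_s: 7.55
eef_pos: [535.9, 44.9, 81.2]
ee_rot: [-0.0, 0.869, 0.495, -0.0]
force: [-1.2, -0.8, -1.1]
grip_width: 0.0
grip_force: 0.0
```

```bash
python3 -c "from h import *; report()"
```

```text
t 7.55 case [-39.43  24.36  81.21] Fcase [-0.65 -1.28 -1.13] yaw err deg -0.01 tilt [-0.001 -0.    -1.   ] grip 0.0
```

Second click. The next contact should be at about y=18.3.

servo_tool(deltas=[[[-0.005,0,0],[0,0,0],0],[[-0.005,0,0],[0,0,0],0],[[-0.005,0,0],[0,0,0],0],[[-0.005,0,0],[0,0,0],0],[[-0.005,0,0],[0,0,0],0],[[0,0,0],[0,0,0],0]])

```text
time_s: 8.15
eef_pos: [533.5, 40.8, 81.3]
ee_rot: [0.0, 0.869, 0.495, -0.0]
force: [-0.1, -0.4, 0.6]
grip_width: -0.003
grip_force: 0.0
```

servo_tool(deltas=[[[-0.005,0,0],[0,0,0],0],[[0,0,0],[0,0,0],0]])

```text
time_s: 8.35
eef_pos: [533.0, 40.0, 81.3]
ee_rot: [-0.0, 0.869, 0.496, 0.0]
force: [0.3, 0.2, 0.6]
grip_width: 0.0
grip_force: 0.1
```

servo_tool(deltas=[[[-0.005,0,0],[0,0,0],0],[[0,0,0],[0,0,0],0]])

```text
time_s: 8.55
eef_pos: [532.7, 39.5, 81.3]
ee_rot: [-0.0, 0.869, 0.495, 0.001]
force: [2.1, 4.6, -0.8]
grip_width: 0.002
grip_force: 2.4
```

```bash
python3 -c "from h import *; report()"
```

```text
t 8.55 case [-39.4   18.1   81.35] Fcase [-0.55  5.07 -0.79] yaw err deg -0.01 tilt [ 0.001  0.001 -1.   ] grip 0.002
```

servo_tool(deltas=[[[-0.005,0,0],[0,0,0],0],[[-0.005,0,0],[0,0,0],0],[[-0.005,0,0],[0,0,0],0],[[-0.005,0,0],[0,0,0],0],[[0,0,0],[0,0,0],0]])

```text
time_s: 9.05
eef_pos: [530.4, 35.5, 81.3]
ee_rot: [0.0, 0.869, 0.496, -0.0]
force: [0.8, 1.8, -0.6]
grip_width: -0.003
grip_force: 0.7
```

servo_tool(deltas=[[[-0.005,0,0],[0,0,0],0],[[0,0,0],[0,0,0],0],[[0,0,0],[0,0,0],0]])

```text
time_s: 9.35
eef_pos: [529.8, 34.6, 81.3]
ee_rot: [0.0, 0.869, 0.496, -0.0]
force: [0.6, -0.6, 0.2]
grip_width: 0.0
grip_force: 0.0
```

```bash
python3 -c "from h import *; report()"
```

```text
t 9.35 case [-39.4   12.4   81.27] Fcase [ 0.81 -0.24  0.18] yaw err deg -0.0 tilt [-0. -0. -1.] grip 0.0
```

servo_tool(deltas=[[[-0.005,0,0],[0,0,0],0],[[-0.005,0,0],[0,0,0],0],[[-0.005,0,0],[0,0,0],0],[[0,0,0],[0,0,0],0],[[0,0,0],[0,0,0],0]])

```text
time_s: 9.85
eef_pos: [528.4, 32.2, 81.3]
ee_rot: [-0.0, 0.869, 0.495, -0.0]
force: [0.2, -1.0, -0.4]
grip_width: 0.001
grip_force: 0.0
```

servo_tool(deltas=[[[0.02,0,0],[0,0,0],0],[[0,0,-0.1],[0,0,0],0],[[0,0,-0.15],[0,0,0],0],[[0,0,-0.2],[0,0,0],0],[[0,0,-0.1],[0,0,0],0],[[0,0,0],[0,0,0],0]])

```text
time_s: 10.45
eef_pos: [531.8, 35.8, 194.2]
ee_rot: [0.002, 0.869, 0.496, 0.002]
force: [0.3, 0.6, -1.4]
grip_width: 0.002
grip_force: 0.0
```

```bash
python3 - <<'E'
from h import *
import cv2
s,M,p=report()
b=optics.capture("scene")[150:210,300:380]
cv2.imwrite("pics/s5.png",cv2.resize(b,(800,600),interpolation=cv2.INTER_CUBIC))
for k in (2,3,4): print(k,(proj("scene",c2w(p,[[-40,32-14*k,91]]))[0]-[300,150]+.5)*10)
print("to switch:",M.T@(c2w(p,[[-52,-56,110]])[0]-s["eef_pos"])/200)
E
```

```text
t 10.45 case [-38.33  14.43 194.21] Fcase [-0.07  0.67 -1.36] yaw err deg 0.01 tilt [ 0.006 -0.001 -1.   ] grip 0.002
2 [390.92021623 270.92431326]
3 [447.4022028  258.98645323]
4 [503.48447883 247.1330748 ]
to switch: [-0.35301884 -0.07068772  0.41992409]
```

View pics/s5.png

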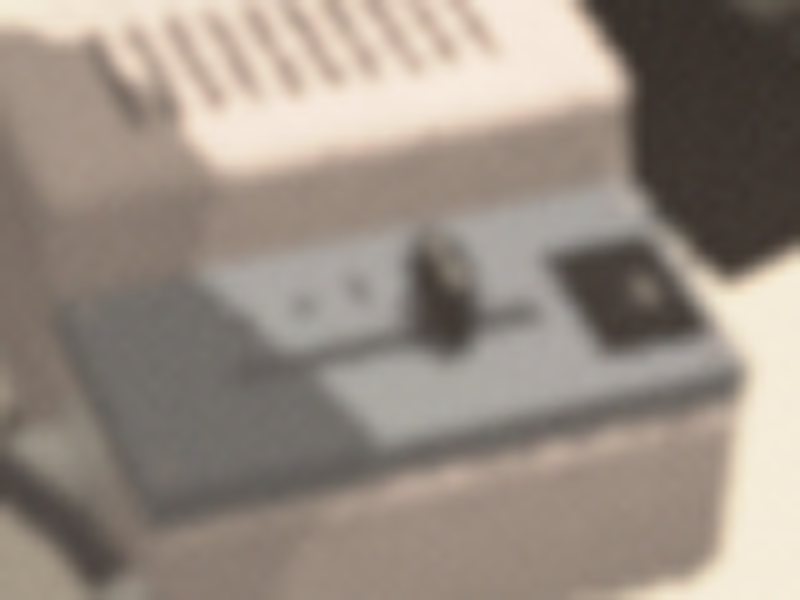

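The tab top is at (447,262), matching the predicted third notch (447,259). Next is the switch, aiming about 10 mm forward so the fingers stay on the front half only.

servo_tool(deltas=[[[-0.12,-0.04,0],[0,0,0],0],[[-0.12,-0.04,0],[0,0,0],0],[[-0.11,-0.035,0],[0,0,0],0],[[0,0,0.1],[0,0,0],0],[[0,0,0.2],[0,0,0],0],[[0,0,0.15],[0,0,0],0],[[0,0,0.05],[0,0,0],0],[[0,0,0],[0,0,0],0]])

```text
time_s: 11.3
eef_pos: [474.2, -12.6, 89.9]
ee_rot: [-0.001, 0.869, 0.496, -0.001]
force: [0.2, -0.5, 0.6]
grip_width: -0.003
grip_force: 0.0
```

```bash
python3 -c "from h import *; report()"
```

```text
t 11.3 case [-63.27 -56.49  89.93] Fcase [ 0.47 -0.33  0.56] yaw err deg -0.0 tilt [-0.004  0.001 -1.   ] grip -0.003
```

servo_tool(deltas=[[[0,0.008,0.02],[0,0,0],0],[[0,0,0.01],[0,0,0],0],[[0,0,0.01],[0,0,0],0],[[0,0,0],[0,0,0],0]])

```text
time_s: 11.7
eef_pos: [476.6, -13.7, 83.5]
ee_rot: [0.0, 0.869, 0.496, 0.0]
force: [0.3, 0.1, 0.0]
grip_width: 0.0
grip_force: 0.0
```

servo_tool(deltas=[[[0,0,0.005],[0,0,0],0],[[0,0,0.005],[0,0,0],0],[[0,0,0],[0,0,0],0]])

```text
time_s: 12.0
eef_pos: [476.4, -13.7, 81.3]
ee_rot: [-0.0, 0.869, 0.496, -0.0]
force: [-0.4, -0.2, 0.2]
grip_width: 0.004
grip_force: 0.0
```

servo_tool(deltas=[[[0,0,0.005],[0,0,0],0],[[0,0,0.005],[0,0,0],0],[[0,0,0],[0,0,0],0]])

```text
time_s: 12.3
eef_pos: [476.1, -13.5, 79.2]
ee_rot: [-0.0, 0.869, 0.496, -0.0]
force: [-1.6, 1.3, 2.4]
grip_width: -0.0
grip_force: 1.3
```

```bash
python3 -c "from h import *; report()"
```

```text
t 12.3 case [-61.14 -56.32  79.21] Fcase [-2.08  0.29  2.44] yaw err deg -0.0 tilt [-0.001  0.    -1.   ] grip -0.0
```

Contact at z of about 80. I'll continue to about 75.5.

servo_tool(deltas=[[[0,0,0.005],[0,0,0],0],[[0,0,0.005],[0,0,0],0],[[0,0,0],[0,0,0],0]])

```text
time_s: 12.6
eef_pos: [476.5, -13.8, 77.1]
ee_rot: [0.0, 0.869, 0.495, 0.0]
force: [0.1, -0.1, -0.4]
grip_width: 0.001
grip_force: 0.0
```

servo_tool(deltas=[[[0,0,0.005],[0,0,0],0],[[0,0,0],[0,0,0],0]])

```text
time_s: 12.8
eef_pos: [476.5, -13.7, 76.1]
ee_rot: [-0.0, 0.869, 0.496, -0.0]
force: [0.3, -0.2, 0.4]
grip_width: -0.002
grip_force: 0.0
```

servo_tool(deltas=[[[0,0,0.003],[0,0,0],0],[[0,0,0],[0,0,0],0]])

```text
time_s: 13.0
eef_pos: [476.5, -13.7, 75.8]
ee_rot: [0.0, 0.869, 0.496, 0.0]
force: [0.6, -0.1, 1.5]
grip_width: -0.005
grip_force: 0.7
```

```bash
python3 -c "from h import *; report()"
```

```text
t 13.0 case [-60.69 -56.31  75.82] Fcase [0.54 0.19 1.49] yaw err deg 0.0 tilt [ 0. -0. -1.] grip -0.005
```

It snapped over, and contact at z of about 75.9 is the level face. I'll rise away toward the robot's side and look.

servo_tool(deltas=[[[0,0,-0.05],[0,0,0],0],[[0,0,-0.15],[0,0,0],0],[[0,0,-0.2],[0,0,0],0],[[-0.1,0,-0.2],[0,0,0],0],[[-0.2,0,0],[0,0,0],0],[[-0.2,0,0],[0,0,0],0],[[-0.1,0,0],[0,0,0],0],[[0,0,0],[0,0,0],0]])

```text
time_s: 13.8
eef_pos: [414.6, -118.5, 196.4]
ee_rot: [0.0, 0.869, 0.494, 0.0]
force: [0.1, -0.3, 0.3]
grip_width: 0.002
grip_force: 0.0
```

```bash
python3 - <<'E'
from h import *
import cv2
report()
c=lambda:cv2.resize(optics.capture("scene")[140:260,255:415],(800,600),interpolation=cv2.INTER_CUBIC)
cv2.imwrite("pics/s6.png",c())
E
```

```text
t 13.8 case [ -60.68 -178.08  196.44] Fcase [ 0.23 -0.17  0.26] yaw err deg -0.18 tilt [ 0.001 -0.001 -1.   ] grip 0.002
```

View pics/s6.png

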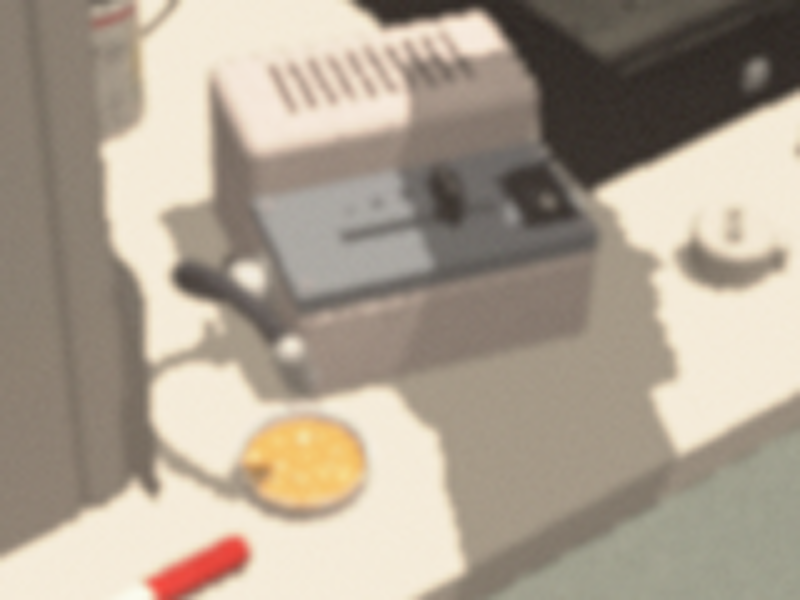

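The tab (447,195) is still in the third notch, and the plate, marker and counter look undisturbed. The rocker's white bar is at (548,203). The force trace showed the switch snap over and then a firm stop at the level height (z about 76). Handing in.

```bash
python3 -c "
from rig import ctrl; print(ctrl.finish_job())"
```

```text
the job is handed in; nothing more can be done
None
```

I pushed the lever click by click to the third notch, then pressed the switch over to on, backed the arm clear and handed the job in; the last picture shows the lever in the third notch, but that the lamp is on I infer from the force and height readings.

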